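# Blank off the leak tester and draw its piston

### The arm

A 7-joint arm with a two-finger parallel gripper is mounted at the origin on the work surface. World frame = base frame: x ahead of the robot, y to its left, z up, the work surface at z = 0. Lengths are in m, angles in rad, forces in N, time in s.
With the tool pointing down it reaches from about 0.4 to 0.875 m from the base axis. Payload 19.3 kg.
Tool frame: the origin (TCP) lies between the finger pads; the fingertips stand ahead of it and the grasp point (between the pads) lies 8 mm behind it (bot.tip_extent is the x of the fingertips in the tool frame, in m); x points along the fingers, y is the direction in which the jaws open and shut, and the axes are right-handed (so a half turn about x gives the same grasp; the last joint's range is limited). The gripper opens to 85 mm and grips with 20 to 120 N. Pads are 22 mm wide; open, the fingers measure 114 mm over their backs; the gripper's body (76 mm by 85 mm) begins 54 mm behind the grasp point. The pads swing forward as they close: fully open they stand 13 mm farther back than shut.
Start: joints at [-1.177, 0.521, -0.036, 1.599, 0.021, 1.021, -0.113], TCP at [0.28, 0.559, 0.242] pointing down, gripper open.
Joint ranges: [-2.91, 2.91], [-0.3, 2.13], [-1.5, 1.42], [0.17, 2.43], [-1.26, 4.41], [0.16, 1.93], [-2.52, 2.52]. Speed limits (rad/s): [1.89, 1.89, 2.39, 2.39, 3.01, 3.01, 3.01].

### API

Orientations are given as [roll, pitch, yaw] about the fixed x, y, z axes, in that order (R = Rz(yaw) Ry(pitch) Rx(roll)).
In Python, from workcell import observe, grab_frame, camera_info, bot, nets gives the robot as it stands.
- The arm moves only by the tool jog_arm, never from a script. Its argument "commands" is a list of rows, each a list of 6 numbers: the shift along the tool's x, y, z in mm, then the turn, a rotation vector about the tool's x, y, z in rad. A call has 1 to 20 rows; each row shifts and turns the pose as measured when the row begins, along the tool's axes as they then stand; what a row does not reach is not made up. A row lasts 1/10 s, in which the tool goes at most 50 mm and 8.59 degrees, less where a joint would pass 70% of its speed; a pose out of reach is approached as far as the arm can. A call is refused whole if a number of a shift passes 50 or a number of a turn 0.15, either way. A call with a gripper value outside its range is refused whole. "gripper" is the closure in counts, from 0 (fully open) to 255 (shut), set as the call begins (left out, the last holds). The fingers move at their own pace and stop on an object; "newtons" is the grip in N (left out, the last holds). Time passes only in rows, so rows that do not move let the fingers close. It gives the time, the measured TCP pose, the force and the opening at its end, in the units of the state.
- observe(): the state, without advancing time (a new reading comes with each control period).
- grab_frame(name): name is "scene" or "top"; returns the picture (480x640x3 uint8, red, green, blue); there is no depth.
- camera_info(name): a dict with "fov_y" (degrees; the focal length in pixels is half the picture's height over the tangent of half this angle, whatever the lens; pixels are square), "cx", "cy" (the principal point, pixels), "R" (3x3) and "t" (3): a world point X has camera coordinates R X + t. Camera axes: x right, y down, z forward; pixel columns grow to the right and rows downward; lengths in m; the calibration is good to about 2 mm. A picture is of the moment at which its call begins. camera_info takes no time and is no camera call.
- bot.job_done(): hands the job in, once; it reports no verdict.
Trained networks look in the newest picture that a camera, given by its name, has taken for a name from the list of things; names that differ only in an ending like _2 or _b are one class to them, and where a whole thing is asked for, a point or a joint stands for the part that bears it (a point fixed in the world has none). Each returns a list of dicts, best first, with "p" (0 to 1); they miss things now and then, are a little off and sometimes report something else, mostly with a low value. They report only what shows in the picture. A call takes as long as a camera call. They do not tell look-alikes from the thing itself.
- nets.find_in(camera, name): "rect" ([left, top, right, bottom] in pixels, round what is visible of it).
- nets.silhouettes(camera, name): "mask" (480x640 bool, what is visible of it) and "rect" ([left, top, right, bottom] in pixels, round what is visible of it).
- nets.pinpoint(camera, name): "location" ([column, row] in pixels: a listed point, or the origin of a listed thing).
The state is a dict: "clock": time; "qpos": joint angles; "qd": joint speeds; "joint_efforts": joint torques, N m; "position": TCP position; "tool_rot": TCP orientation; "force": force on the tool from outside, world axes, zero at the start; "moment": the same for the moment, N m; "grip_width": finger opening in m.
Only numpy, scipy, OpenCV 4.12 (cv2) and the standard library are available. Lean on these libraries where they do the work, as an engineer would, in place of code of your own. Each camera call takes 0.05 s, during which the arm holds its last target.

### The job

Get the leak tester ready for a vacuum reading: first set the round blanking disc flat and fully down in the round seat of the tester and let go of it. Then take the piston rod by its knob and draw it straight up out of the barrel by 35 mm, until the ring mark on the rod comes level with the barrel's mouth, without ever pulling it right out. Finish while still gripping the knob and holding the rod there (let go, it would drop back). Leave the square blank, white jar, tub and spatula alone.

Things in the scene. Friction and masses are not known exactly. Their poses are not given: they have to be found in the camera images.
- disc_boss (a point): Round blanking disc, plain steel, loose, about 0.2 kg: plate 50 mm across, 8 mm thick, with a round upright grip boss on top, 20 mm across, 26 mm tall (34 mm overall). Point: on the axis half-way up the boss, 21 mm above the underside; z up. Grip the boss with the fingertips above the plate (tips at most 12 mm below this point). Lies left or right of the tester.
- square_boss (a point): Square blank, plain steel, loose, 0.21 kg: plate 50 x 50 x 8 mm with the same 20 mm boss; does not fit the round seat, not to be moved. Point: on the boss axis, 21 mm above the underside.
- seat (a point): Round seat for the disc: flat recess 53 mm across, 7 mm deep, in the top of the tester's fixed white base (245 mm along y, 100 mm along x, 22 mm high). Point: centre of the recess floor, 15 mm above the bench; z up; -y points to the pump barrel, whose bore axis is 130 mm away. With the disc fully home its boss point is 21 mm above this point and its plate 1 mm proud of the base.
- bore (a point): Mouth of the pump barrel, an upright aluminium block 54 x 54 mm, top 78 mm above the bench, fixed on the same base. Point: centre of the bore at the barrel's top face; z up along the bore, +y points to the seat. Bore 19.5 mm in diameter, 55 mm deep, closed below.
- knob (a point): Centre of the piston rod's knob, 28 mm across, 30 mm tall. The rod: loose, plain steel, 0.2 to 0.4 kg, 97 mm long, shaft 18 mm across. It starts fully down, this point 27 mm above the bore's mouth, 12 mm of bare shaft showing under the knob. Only its weight and light rubbing resist the pull. A dark ring mark on the shaft starts 35 mm below the mouth. z up along the rod.
- bottle_center (a point): White jar, 64 mm in diameter and 100 mm tall, standing beside the tester, far left; leave alone. This point is on its axis 50 mm above its foot.
- tub_center (a point): Open greenish clear tub 80 x 100 x 55 mm beside the tester, far right; leave alone. This point is the middle of its inside, 27 mm above its foot.
- spatula_grip (a point): Handle of a 190 mm spatula lying on the bench at the right; leave alone.
Not all that is in view belongs to the job. What is shaped like the part that bears knob but pink is not meant. Leave any red look-alike of the part that bears disc_boss alone.

How it is judged:
On the way, in this order (a step that is already met when the one before it is completed fails the run):
1. the round disc lies flat and fully down in the seat, let go, with the rod still down in the barrel (horizontal distance between disc_boss and seat below 0.004 m and z of disc_boss in the frame of seat below 0.0235 m and angle between disc_boss's own z axis and vertical below 0.06 rad and contact force between disc and the fingers below 0.05 N and z of knob in the frame of bore below 0.031 m), for 0.2 s.
2. the rod is drawn up 27 to 43 mm by the fingers (z of knob in the frame of bore between 0.054 and 0.07 m and contact force between rod and the fingers above 1 N), for 0.2 s.
At the end, for the whole second after the job is handed in: Fingers still grip the rod (over 1 N); it stands still, drawn up 27 to 43 mm, in line with its bore to 0.08 rad and 6 mm, pressing on it under 25 N. The round disc lies released in the seat, within 4 mm of its centre, flat (0.06 rad) and fully down (2.5 mm) (all of step 2 and horizontal distance between disc_boss and seat below 0.004 m and z of disc_boss in the frame of seat below 0.0235 m and angle between disc_boss's own z axis and vertical below 0.06 rad and contact force between disc and the fingers below 0.05 N and horizontal distance between knob and bore below 0.006 m and angle between the z axis of knob and the z axis of bore, either way round below 0.08 rad and contact force between rod and tester below 25 N and linear speed of rod below 0.02 m/s); the arm keeps its last pose, push and grip.
It fails at once if the rod was pulled right out of the barrel (up more than 52 mm) (z of knob in the frame of bore above 0.079 m).
It fails at once if the rod was drawn before the disc was in the seat, or the disc left the seat afterwards (z of knob in the frame of bore above 0.039 m and (horizontal distance between disc_boss and seat above 0.006 m or z of disc_boss in the frame of seat above 0.026 m)).
It fails at once if a bystander was moved more than 25 mm (distance of any of square_boss, bottle_center, tub_center, spatula_grip from where it was at the start of the episode above 0.025 m).
It also fails if it takes over 51 s, if anything falls off the work surface, if the arm or the gripper's body presses on something with over 40 N, if the wrist force passes 120 N, or if a joint passes its speed limit or range.

## Working session

There is one attempt and no reset: what is moved stays moved. The work goes in short steps, Python scripts to look and compute and a tool call to move; the robot and the scene stay as the last step left them, time stands still between calls to the robot, and variables do not carry over. Pictures are saved under pics/ and viewed, and the job is handed in when it is done.

Besides the shell and the picture viewer there is one more tool, called after ">>>" as name(argument=value, ...), one argument or row to a line, values as JSON. jog_arm: Moves the arm, as the interface text tells. Its arguments: {"type":"object","properties":{"commands":{"type":"array","items":{"type":"array","items":{"type":"number"}}},"gripper":{"type":"number"},"newtons":{"type":"number"}},"required":["commands"]}

```bash
mkdir -p pics; ls
python3 - <<'E'
from workcell import observe, grab_frame, camera_info, bot, nets
import cv2
print(observe()); print(bot.tip_extent)
for n in("scene","top"):
    print(n,camera_info(n))
    cv2.imwrite(f"pics/{n}0.png",grab_frame(n)[:,:,::-1])
for n in("scene","top"):
    for o in("disc_boss","square_boss","seat","bore","knob"):
        print(n,o,[(d['location'],round(d['p'],2)) for d in nets.pinpoint(n,o)])
E
```

```text
pics
{'clock': 0.0, 'qpos': array([-1.17719056,  0.52202482, -0.0363197 ,  1.59996464,  0.02120662,
        1.02110641, -0.11275722]), 'qd': array([ 0.00065893,  0.00210064, -0.00091379, -0.00069029, -0.00108922,
        0.00026765, -0.00072614]), 'joint_efforts': array([ 1.29288455e-03, -9.27109408e+01,  1.98048055e+00, -3.69885671e+01,
        1.78814266e-02,  9.08130925e-03,  7.87930190e-06]), 'position': array([0.27949592, 0.55867944, 0.24173461]), 'tool_rot': array([-1.49157899,  1.56967828, -1.95535594]), 'force': array([-0.1764454 ,  0.11144123,  0.06144098]), 'moment': array([0.00314131, 0.01205869, 0.01268157]), 'grip_width': 0.08534349200201355}
0.011
scene {'fov_y': 43.148725481662346, 'cx': 316.9297729680193, 'cy': 238.39162789110603, 'R': array([[-6.17068203e-01,  7.86909297e-01,  7.69000177e-04],
       [ 6.77493178e-01,  5.31764305e-01, -5.08163082e-01],
       [-4.00287181e-01, -3.13050287e-01, -8.61260524e-01]]), 't': array([ 0.39725898, -0.28698292,  1.42641802])}
top {'fov_y': 42.80916057690055, 'cx': 326.6116546366346, 'cy': 237.37134974446332, 'R': array([[-2.57653319e-03, -9.99756014e-01,  2.19379437e-02],
       [-9.89953812e-01, -5.51292640e-04, -1.41390051e-01],
       [ 1.41367648e-01, -2.20818472e-02, -9.89710857e-01]]), 't': array([-0.07702689,  0.57987528,  1.26920851])}
scene disc_boss [([516.0, 328.5], 0.87), ([474.5, 292.7], 0.78)]
scene square_boss [([275.9, 176.3], 0.59)]
scene seat [([350.8, 269.8], 0.62), ([277.6, 173.7], 0.54)]
scene bore [([290.5, 232.9], 0.95), ([514.6, 328.9], 0.72)]
scene knob [([238.7, 269.4], 0.88), ([288.7, 226.8], 0.54)]
top disc_boss [([191.8, 309.4], 0.95), ([146.6, 303.1], 0.59)]
top square_boss [([417.6, 303.6], 0.98), ([292.0, 261.7], 0.34)]
top seat [([293.5, 261.3], 0.77)]
top bore [([353.0, 240.2], 0.64)]
top knob [([351.8, 238.4], 0.7), ([358.6, 182.1], 0.66)]
```

View pics/scene0.png

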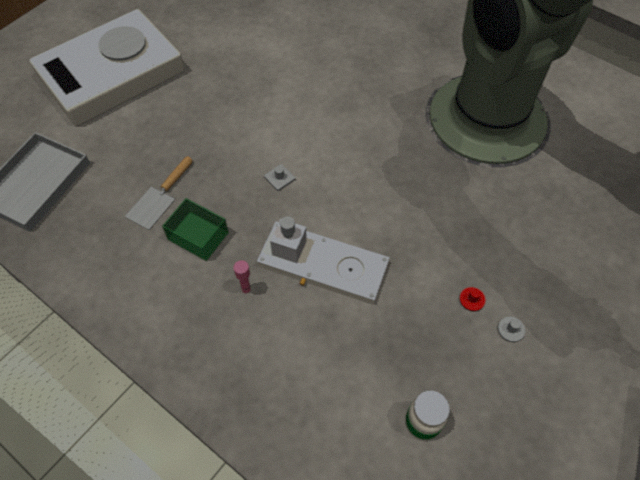

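View pics/top0.png

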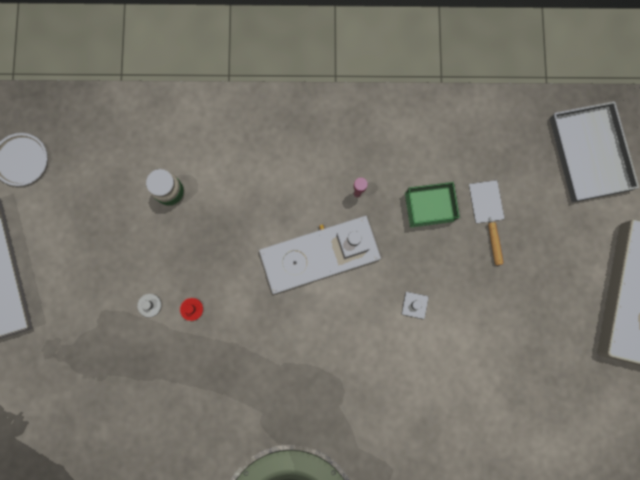

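The steel disc is at scene (513,327) and top (147,304), with the red look-alike next to it. The tester's seat is at top (294,262) and the knob at top (353,239). I'll triangulate from both views using enlarged crops.

```bash
cat > h.py <<'E'
from workcell import observe, grab_frame, camera_info, bot, nets
import numpy as np, cv2
from scipy.optimize import least_squares
def proj(n,X):
    c=camera_info(n); f=240/np.tan(np.radians(c['fov_y']/2)); p=c['R']@np.asarray(X)+c['t']
    return np.array([c['cx']+f*p[0]/p[2],c['cy']+f*p[1]/p[2]])
def tri(a,b,z=None):
    def r(x):
        X=x if z is None else [x[0],x[1],z]
        o=[]
        if a is not None:o+=list(proj('scene',X)-a)
        if b is not None:o+=list(proj('top',X)-b)
        return o
    s=least_squares(r,[.5,0,.05] if z is None else [.5,0]); return s.x,np.round(s.fun,1)
def crop(im,c,r,k,fn):
    x,y=int(c[0]),int(c[1]); cv2.imwrite(fn,cv2.resize(im[y-r:y+r,x-r:x+r,::-1],None,fx=k,fy=k,interpolation=cv2.INTER_CUBIC))
E
python3 - <<'E'
from h import *
a=grab_frame('scene');b=grab_frame('top')
tiles=[]
for im,c in((a,(512,328)),(b,(148,305)),(a,(350,268)),(b,(294,262)),(a,(289,235)),(b,(352,240))):
    r=25;x,y=c
    tiles.append(cv2.resize(im[y-r:y+r,x-r:x+r,::-1],(250,250),interpolation=cv2.INTER_CUBIC))
g=np.vstack([np.hstack(tiles[0::2]),np.hstack(tiles[1::2])]); cv2.imwrite('pics/c0.png',g)
print(tri((513,327),(147.5,304),.021),tri((513,327),(147.5,304)))
print(tri((350.8,269),(294.3,262),.015))
print(tri((288.5,227),(352.5,239)))
for o in('disc_boss','seat','knob'):
  for n in('scene','top'):
    print(o,n,[(np.round(d['rect'],1),round(d['p'],2)) for d in nets.find_in(n,o)], [(np.round(d['location'],1),round(d['p'],2)) for d in nets.pinpoint(n,o)])
E
```

```text
(array([0.44080335, 0.30620477]), array([-0.4, -1.1, -1.1, -0.7])) (array([0.43897363, 0.30705938, 0.01375912]), array([-0.6, -0.1, -0.6,  0.3]))
(array([ 0.52894866, -0.00639626]), array([-0.7, -0.2, -0.7,  0.3]))
(array([ 0.56786116, -0.1288512 ,  0.10024315]), array([-0.2, -0. , -0.2,  0.1]))
disc_boss scene [(array([495.4, 319.4, 528.6, 340.4]), 0.69), (array([459.8, 283. , 488.2, 312.5]), 0.67)] [(array([512.5, 327.9]), 0.89), (array([476.2, 289.6]), 0.76)]
disc_boss top [(array([138.6, 293. , 161.8, 316.2]), 0.74), (array([182.3, 299.1, 205.5, 320.1]), 0.65)] [(array([189.4, 313.1]), 0.91), (array([147.9, 304.8]), 0.76)]
seat scene [(array([256.9, 219.9, 388.8, 301.3]), 0.89)] [(array([351.6, 269.7]), 0.63), (array([198. , 228.7]), 0.54)]
seat top [(array([259. , 215.8, 380.6, 293.6]), 0.78)] [(array([290.4, 261.2]), 0.63)]
knob scene [(array([232.2, 260.9, 248.4, 293.4]), 0.85), (array([280.7, 215.8, 294.4, 238.1]), 0.82)] [(array([241.3, 271.6]), 0.85), (array([286.1, 226.2]), 0.75)]
knob top [(array([352.2, 176.8, 369.2, 198.8]), 0.76), (array([345.6, 231.5, 362.7, 246.4]), 0.69), (array([144.7, 170.5, 185.3, 205.1]), 0.58)] [(array([361.2, 185.2]), 0.74), (array([355.3, 239.1]), 0.53)]
```

View pics/c0.png

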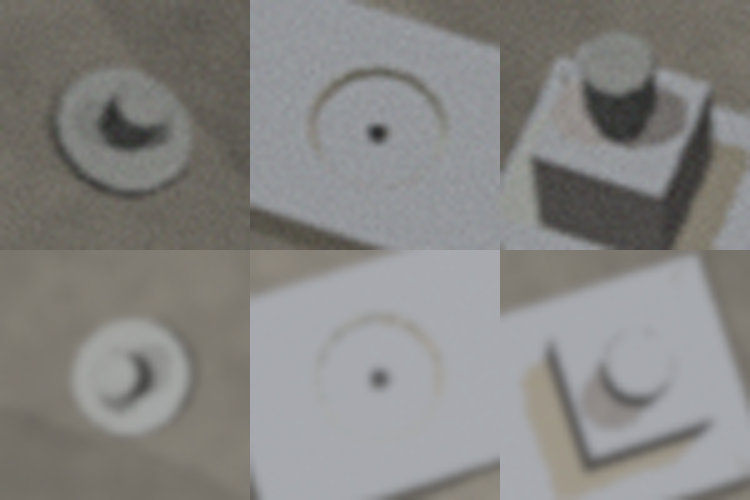

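Run:
```python
from h import *
print('plate',tri((511.4,328.2),None,.008)[0],tri(None,(148.8,305.2),.008)[0])
print('bosstop',tri((515.2,322.8),None,.034)[0],tri(None,(146.4,305.2),.034)[0])
s=[tri((350,269.2),None,.015)[0],tri(None,(294.4,262.2),.015)[0]]
k=[tri((287,222.2),None,.120)[0],tri(None,(354,237.8),.120)[0]]
print('seat',s,'knob',k)
for i in(0,1):
  d=k[i]-s[i]; print(np.linalg.norm(d),np.degrees(np.arctan2(*(-d)[::-1])))
from scipy.spatial.transform import Rotation as Ro
print(Ro.from_euler('xyz',observe()['tool_rot']).as_matrix().round(3), observe()['clock'])
print('red',tri((473,297),None,.008)[0],tri(None,(192,309),.008)[0])
print('sq', tri(None,(415,306),.02)[0])
```

```text
plate [0.43932801 0.30691721] [0.43713639 0.30439141]
bosstop [0.43931414 0.3067408 ] [0.43631208 0.30252727]
seat [array([ 0.52978337, -0.00609275]), array([ 0.52916696, -0.00812515])] knob [array([ 0.57015155, -0.12899515]), array([ 0.56782151, -0.13107226])]
0.12936224098198965 108.18313813630566
0.1288804389674999 107.45314083714015
[[ 0.     0.447  0.894]
 [-0.     0.894 -0.447]
 [-1.    -0.     0.   ]] 1.3
red [0.42793863 0.21646484] [0.42883196 0.21170214]
sq [ 0.43396841 -0.26785146]
```

>>> jog_arm(
  commands=[
    [0, 0, 0, 0.131, 0, 0],
    [0, 0, 0, 0.131, 0, 0],
    [0, 0, 0, 0.131, 0, 0],
    [0, 0, 0, 0.131, 0, 0],
    [0, 0, 0, 0.131, 0, 0],
    [0, 0, 0, 0.131, 0, 0],
    [0, 0, 0, 0, 0, 0],
  ],
  gripper=0,
  newtons=40,
)

```text
clock: 2.0
position: [0.2797, 0.5589, 0.2424]
tool_rot: [-2.883, 1.57, 2.12]
force: [-0.1, 0.2, 0.5]
grip_width: 0.0847
```

```bash
cat >> h.py <<'E'
from scipy.spatial.transform import Rotation as Ro
def to(X,jaw=None):
    s=observe(); R=Ro.from_euler('xyz',s['tool_rot']).as_matrix()
    print('t',round(s['clock'],2),'pos',s['position'].round(4),'jaw deg',round(np.degrees(np.arctan2(R[1,1],R[0,1])),2),'toolx',R[:,0].round(4),'F',s['force'].round(1),'w',round(s['grip_width'],4))
    print('delta tool mm',(R.T@(np.array(X)-s['position'])*1000).round(1))
E
python3 -c "
from h import *
to([.438,.305,.10])"
```

```text
t 2.0 pos [0.2797 0.5589 0.2424] jaw deg 16.64 toolx [-2.e-04  3.e-04 -1.e+00] F [-0.1  0.2  0.5] w 0.0847
delta tool mm [142.3  79.  288.6]
```

>>> jog_arm(
  commands=[
    [10, 7.9, 28.9, 0, 0, 0],
    [12, 7.9, 28.9, 0, 0, 0],
    [14, 7.9, 28.9, 0, 0, 0],
    [14, 7.9, 28.9, 0, 0, 0],
    [14, 7.9, 28.9, 0, 0, 0],
    [14, 7.9, 28.9, 0, 0, 0],
    [14, 7.9, 28.9, 0, 0, 0],
    [14, 7.9, 28.9, 0, 0, 0],
    [14, 7.9, 28.9, 0, 0, 0],
    [10, 7.9, 28.5, 0, 0, 0],
    [0, 0, 0, 0, 0, 0],
  ],
)

```text
clock: 3.1
position: [0.4481, 0.3017, 0.1074]
tool_rot: [2.703, 1.566, 1.479]
force: [-0.3, 0.6, 0.5]
grip_width: 0.0858
```

```bash
python3 -c "
from h import *
to([.438,.305,.06])
a=grab_frame('scene');b=grab_frame('top')
crop(a,(512,310),60,5,'pics/s1.png');crop(b,(148,300),60,5,'pics/t1.png')
im=np.hstack([cv2.imread('pics/s1.png'),cv2.imread('pics/t1.png')]);cv2.imwrite('pics/st1.png',cv2.resize(im,(800,400)))
"
```

```text
t 3.1 pos [0.4481 0.3017 0.1074] jaw deg 19.84 toolx [ 4.0e-04  4.5e-03 -1.0e+00] F [-0.3  0.6  0.5] w 0.0858
delta tool mm [47.5 -8.5 -6.4]
```

View pics/st1.png

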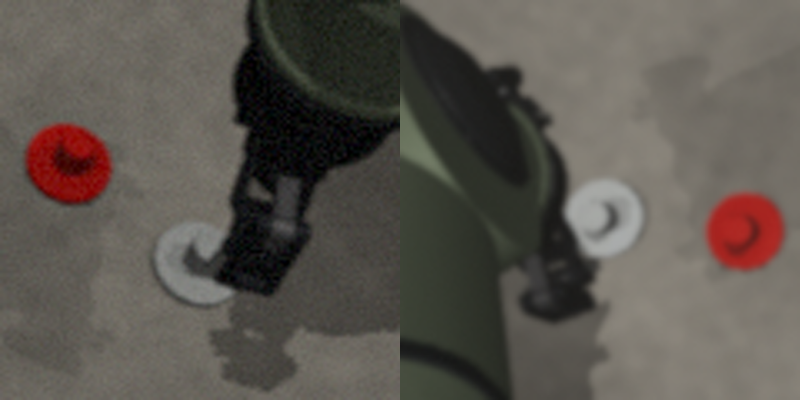

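>>> jog_arm(
  commands=[
    [8, -4, -3, 0, 0, 0],
    [10, -4, -3, 0, 0, 0],
    [10, -0.5, -0.4, 0, 0, 0],
    [10, 0, 0, 0, 0, 0],
    [9, 0, 0, 0, 0, 0],
    [0, 0, 0, 0, 0, 0],
  ],
)

```text
clock: 3.8
position: [0.4328, 0.3133, 0.0575]
tool_rot: [2.794, 1.562, 1.583]
force: [0.2, 0.7, 0.8]
grip_width: 0.0855
```

```bash
python3 -c "
from h import *
to([.438,.305,.024])
a=grab_frame('scene');b=grab_frame('top')
crop(a,(512,310),60,5,'pics/s1.png');crop(b,(148,300),60,5,'pics/t1.png')
im=np.hstack([cv2.imread('pics/s1.png'),cv2.imread('pics/t1.png')]);cv2.imwrite('pics/st2.png',cv2.resize(im,(800,400)))
"
```

```text
t 3.8 pos [0.4328 0.3133 0.0575] jaw deg 20.59 toolx [-1.0e-04  8.7e-03 -1.0e+00] F [0.2 0.7 0.8] w 0.0855
delta tool mm [33.4  1.9  9.9]
```

View pics/st2.png

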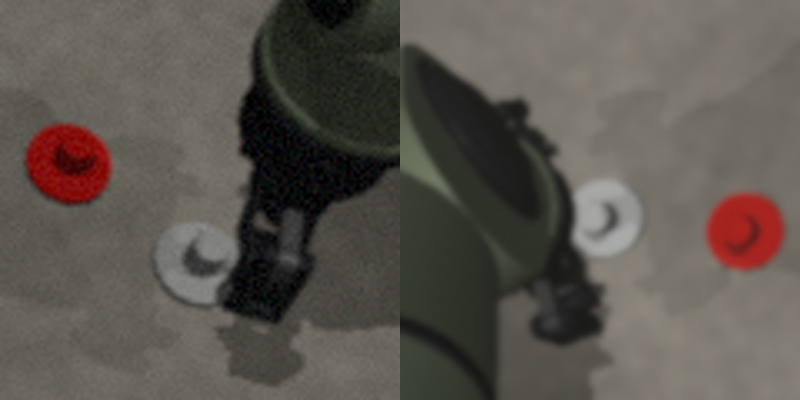

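>>> jog_arm(
  commands=[
    [0, 1, 5, 0, -0.008, -0.003],
    [0, 0.9, 4.9, 0, 0, 0],
    [0, 0, 0, 0, 0, 0],
    [0, 0, 0, 0, 0, 0],
  ],
)

```text
clock: 4.3
position: [0.4401, 0.304, 0.0598]
tool_rot: [1.602, 1.568, 0.389]
force: [-0.0, 0.8, 0.1]
grip_width: 0.0855
```

```bash
python3 -c "
from h import *
to([.438,.305,.024])
a=grab_frame('scene');b=grab_frame('top')
crop(a,(512,310),60,5,'pics/s1.png');crop(b,(148,300),60,5,'pics/t1.png')
im=np.hstack([cv2.imread('pics/s1.png'),cv2.imread('pics/t1.png')]);cv2.imwrite('pics/st3.png',cv2.resize(im,(800,400)))
"
```

```text
t 4.3 pos [0.4401 0.304  0.0598] jaw deg 20.52 toolx [ 0.0027  0.0011 -1.    ] F [-0.   0.8  0.1] w 0.0855
delta tool mm [35.8 -1.7 -1.7]
```

View pics/st3.png

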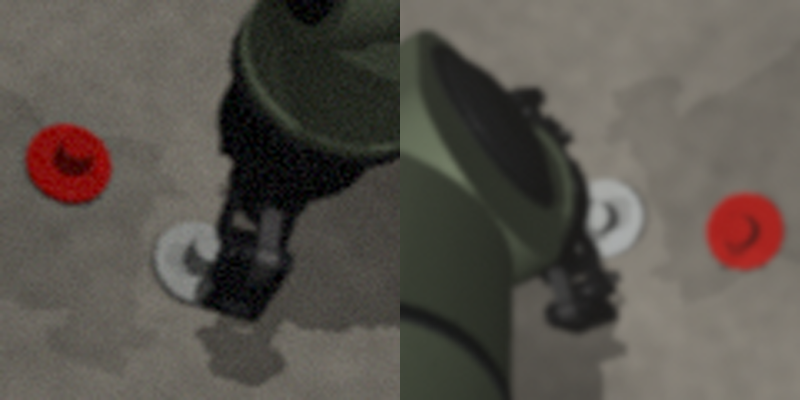

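```bash
python3 -c "
from h import *
p=np.array([.4401,.304,.052])
for s in(-1,1):
  for d in (.043,.057):
    X=p+s*d*np.array([.937,.35,0]); q=proj('top',X);r=proj('scene',X)
    print(s,d,'tile top',400+(q-[88,240])/120*400-[0,400],'scene',(r-[452,250])/120*400)
"
```

```text
-1 0.043 tile top [606.56008192 275.46009277] scene [225.81774688 160.04941496]
-1 0.057 tile top [613.69882756 296.78885631] scene [229.32337638 138.42997621]
1 0.043 tile top [563.13558159 145.71868629] scene [203.32521826 298.76226085]
1 0.057 tile top [556.13534439 124.80375089] scene [199.49974109 322.35422043]
```

```bash
python3 -c "
from h import *
s=observe();p=s['position'];R=Ro.from_euler('xyz',s['tool_rot']).as_matrix()
T=[]
for n,c in(('scene',(525,300)),('top',(140,295))):
  a=grab_frame(n).copy();r=50;k=8
  x,y=c;t=cv2.resize(a[y-r:y+r,x-r:x+r,::-1],None,fx=k,fy=k,interpolation=cv2.INTER_CUBIC)
  t=cv2.convertScaleAbs(t,alpha=2.0,beta=20)
  f=lambda X:tuple(int(v) for v in (proj(n,X)-[x-r,y-r])*k)
  for v,col in((R[:,0],(0,0,255)),(R[:,1],(0,255,0)),(R[:,2],(255,0,0))):
    cv2.line(t,f(p),f(p+.05*v),col,2)
  cv2.line(t,f(p),f(p-.1*R[:,0]),(0,255,255),1)
  T.append(cv2.resize(t,(400,400)))
cv2.imwrite('pics/ax.png',cv2.resize(np.hstack(T),(800,400)))
"
```

```text
(no output)
```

View pics/ax.png

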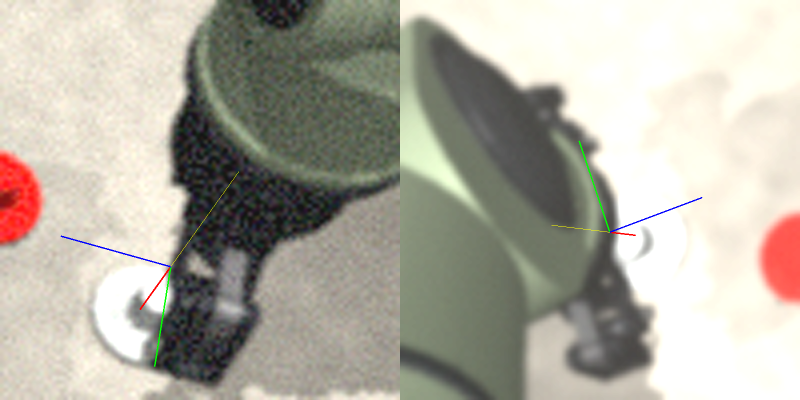

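>>> jog_arm(
  commands=[
    [6, -0.8, -0.8, 0, 0, 0],
    [6, -0.4, 0, 0, 0, 0],
    [6, -0.3, 0, 0, 0, 0],
    [4, 0, 0, 0, 0, 0],
    [0, 0, 0, 0, 0, 0],
    [0, 0, 0, 0, 0, 0],
  ],
)

```text
clock: 5.1
position: [0.4375, 0.3045, 0.0349]
tool_rot: [1.489, 1.569, 0.277]
force: [-0.9, 0.5, -0.3]
grip_width: 0.0854
```

```bash
cat > ax.py <<'E'
from h import *
import sys
def ax(fn,cs,r=50,L=.05,al=2.0,target=None):
  s=observe();p=s['position'];R=Ro.from_euler('xyz',s['tool_rot']).as_matrix()
  T=[];k=400/(2*r)
  for n,c in zip(('scene','top'),cs):
    a=grab_frame(n).copy()
    x,y=c;t=cv2.resize(a[y-r:y+r,x-r:x+r,::-1],(400,400),interpolation=cv2.INTER_CUBIC)
    t=cv2.convertScaleAbs(t,alpha=al,beta=20)
    f=lambda X:tuple(int(v) for v in (proj(n,X)-[x-r,y-r])*k)
    for v,col in((R[:,0]*.011,(0,0,255)),(R[:,1]*L,(0,255,0)),(R[:,2]*L,(255,0,0))):
      cv2.line(t,f(p),f(p+v),col,1)
    T.append(t)
  cv2.imwrite(fn,np.hstack(T))
E
python3 -c "
from ax import *
to([.438,.305,.024]); ax('pics/ax2.png',((515,315),(145,300)),40,.043,1.4)
"
```

```text
t 5.1 pos [0.4375 0.3045 0.0349] jaw deg 20.58 toolx [ 1.4e-03  4.0e-04 -1.0e+00] F [-0.9  0.5 -0.3] w 0.0854
delta tool mm [10.9  0.7 -0.3]
```

View pics/ax2.png

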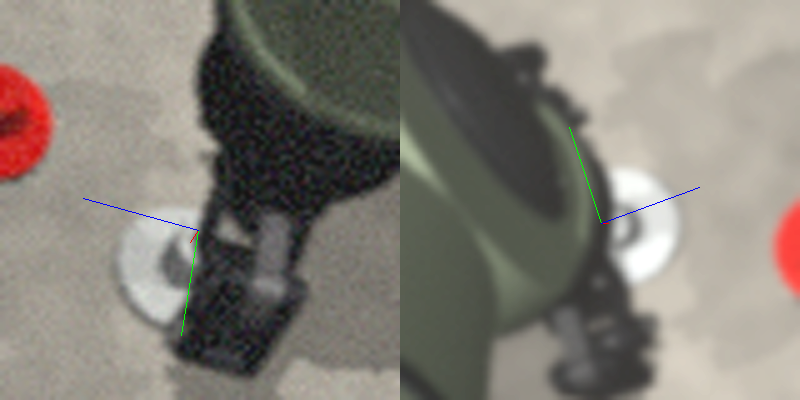

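>>> jog_arm(
  commands=[
    [5, 0, 0, 0, 0, 0],
    [0, 0.4, 0, 0, 0, 0],
    [0, 0, 0, 0, 0, 0],
    [0, 0, 0, 0, 0, 0],
    [0, 0, 0, 0, 0, 0],
  ],
  gripper=140,
  newtons=25,
)

```text
clock: 5.7
position: [0.4383, 0.3049, 0.0302]
tool_rot: [1.683, 1.568, 0.471]
force: [0.3, 0.7, 0.4]
grip_width: 0.0385
```

```bash
python3 -c "
from ax import *
to([.438,.305,.024]); ax('pics/ax3.png',((515,315),(145,300)),40,.043,1.4)
"
```

```text
t 5.7 pos [0.4383 0.3049 0.0302] jaw deg 20.57 toolx [ 0.0023  0.0012 -1.    ] F [0.3 0.7 0.4] w 0.0385
delta tool mm [ 6.2 -0.2 -0.2]
```

View pics/ax3.png

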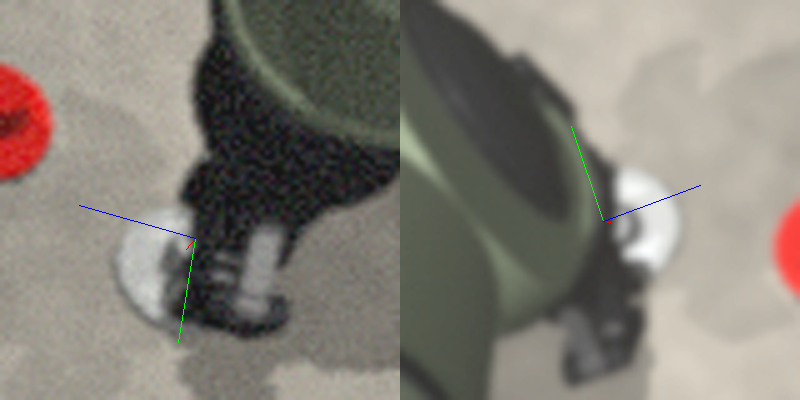

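The fingertips now straddle the boss and match the projection, so I'll go lower and close.

>>> jog_arm(
  commands=[
    [3, 0, 0, 0, 0, 0],
    [2.5, 0, 0, 0, 0, 0],
    [0, 0, 0, 0, 0, 0],
  ],
)

```text
clock: 6.1
position: [0.4383, 0.305, 0.0242]
tool_rot: [1.71, 1.568, 0.498]
force: [0.1, -0.2, 0.2]
grip_width: 0.0388
```

>>> jog_arm(
  commands=[
    [0, 0, 0, 0, 0, 0],
    [0, 0, 0, 0, 0, 0],
    [0, 0, 0, 0, 0, 0],
    [0, 0, 0, 0, 0, 0],
    [0, 0, 0, 0, 0, 0],
    [0, 0, 0, 0, 0, 0],
  ],
  gripper=255,
  newtons=30,
)

```text
clock: 6.7
position: [0.4382, 0.3049, 0.0242]
tool_rot: [1.693, 1.568, 0.482]
force: [-0.6, -0.6, -0.9]
grip_width: 0.0186
```

```bash
python3 -c "
from ax import *
to([.438,.305,.024]); ax('pics/ax4.png',((515,315),(145,300)),40,.043,1.4)
"
```

```text
t 6.7 pos [0.4382 0.3049 0.0242] jaw deg 20.57 toolx [ 0.0022  0.0012 -1.    ] F [-0.6 -0.6 -0.9] w 0.0186
delta tool mm [ 0.2 -0.1 -0.2]
```

View pics/ax4.png

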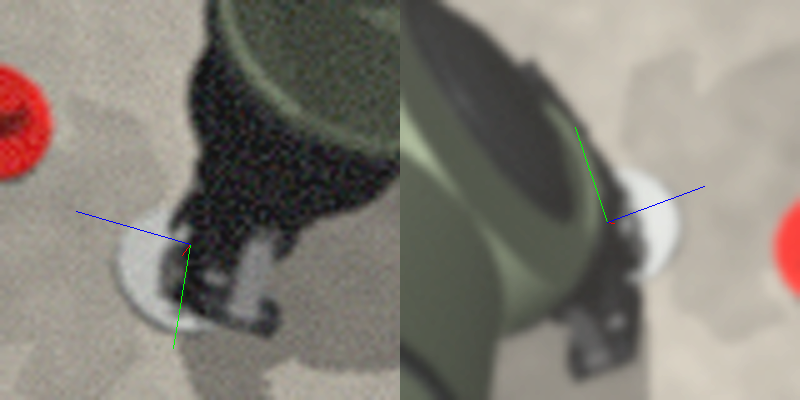

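>>> jog_arm(
  commands=[
    [-5, 0, 0, 0, 0, 0],
    [-10, 0, 0, 0, 0, 0],
    [-14, 0, 0, 0, 0, 0],
    [-14, 0, 0, 0, 0, 0],
    [-14, 0, 0, 0, 0, 0],
    [-8, 0, 0, 0, 0, 0],
    [0, 0, 0, 0, 0, 0],
    [0, 0, 0, 0, 0, 0],
  ],
)

```text
clock: 7.6
position: [0.4383, 0.305, 0.0968]
tool_rot: [1.84, 1.566, 0.628]
force: [0.6, 0.3, -2.3]
grip_width: 0.0188
```

```bash
python3 -c "
from ax import *
to([.5295,-.007,.09])
"
```

```text
t 7.6 pos [0.4383 0.305  0.0968] jaw deg 20.56 toolx [ 0.0039  0.0028 -1.    ] F [ 0.6  0.3 -2.3] w 0.0188
delta tool mm [  6.3 -24.2 324.2]
```

>>> jog_arm(
  commands=[
    [0, -1, 10, 0, 0, 0],
    [0, -1.6, 20, 0, 0, 0],
    [0, -1.6, 20, 0, 0, 0],
    [0, -1.6, 20, 0, 0, 0],
    [0, -1.6, 20, 0, 0, 0],
    [0, -1.6, 20, 0, 0, 0],
    [0, -1.6, 20, 0, 0, 0],
    [0, -1.6, 20, 0, 0, 0],
    [0, -1.6, 20, 0, 0, 0],
    [0, -1.6, 20, 0, 0, 0],
    [0, -1.6, 20, 0, 0, 0],
    [0, -1.6, 20, 0, 0, 0],
    [0, -1.6, 20, 0, 0, 0],
    [0, -1.6, 20, 0, 0, 0],
    [0, -1.6, 20, 0, 0, 0],
    [0, -1, 10, 0, 0, 0],
    [0, 0, 0, 0, 0, 0],
    [0, 0, 0, 0, 0, 0],
  ],
)

```text
clock: 9.4
position: [0.5168, -0.01, 0.0872]
tool_rot: [-1.484, 1.557, -2.701]
force: [-0.1, 1.0, -2.2]
grip_width: 0.019
```

```bash
python3 -c "
from ax import *
to([.5295,-.007,.08])
"
```

```text
t 9.4 pos [ 0.5168 -0.01    0.0872] jaw deg 20.25 toolx [-0.0124 -0.0059 -0.9999] F [-0.1  1.  -2.2] w 0.019
delta tool mm [ 7.1 13.   1.5]
```

>>> jog_arm(
  commands=[
    [2, 6, 1, 0, 0.001, 0.014],
    [2, 6, 0.5, 0, 0, 0],
    [0, 1, 0, 0, 0, 0],
    [0, 0, 0, 0, 0, 0],
    [0, 0, 0, 0, 0, 0],
  ],
)

```text
clock: 9.9
position: [0.5303, -0.0032, 0.0825]
tool_rot: [2.187, 1.569, 0.974]
force: [0.1, 0.2, -1.2]
grip_width: 0.019
```

```bash
python3 -c "
from ax import *
to([.5295,-.007,.06]);ax('pics/ax5.png',((345,255),(294,262)),40,.043,1.2)
"
```

```text
t 9.9 pos [ 0.5303 -0.0032  0.0825] jaw deg 20.51 toolx [ 0.0011  0.0016 -1.    ] F [ 0.1  0.2 -1.2] w 0.019
delta tool mm [22.5 -2.1  3.3]
```

View pics/ax5.png

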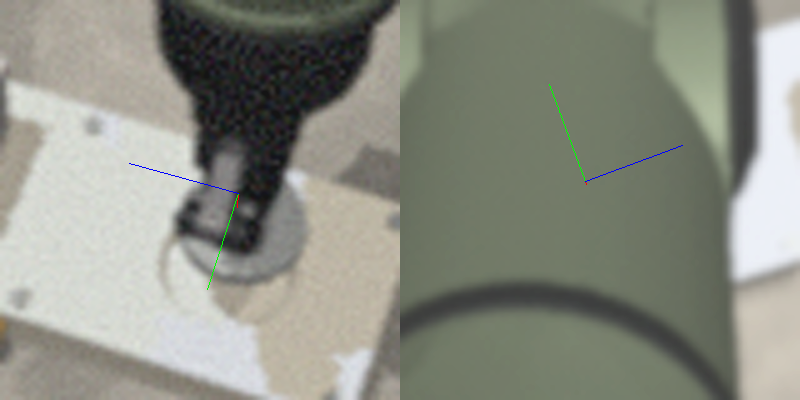

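```bash
cat > ov.py <<'E'
from h import *
def ov(fn,c,r,circs,al=1.3,n='scene'):
  a=grab_frame(n).copy();x,y=c;k=600/(2*r)
  t=cv2.resize(a[y-r:y+r,x-r:x+r,::-1],(600,600),interpolation=cv2.INTER_CUBIC)
  t=cv2.convertScaleAbs(t,alpha=al,beta=10)
  for (X,rad,col) in circs:
    th=np.linspace(0,2*np.pi,80)
    P=np.array([(proj(n,np.array(X)+[rad*np.cos(u),rad*np.sin(u),0])-[x-r,y-r]+.5)*k for u in th])
    cv2.polylines(t,[P.astype(np.int32)],True,col,1)
  cv2.imwrite(fn,t)
E
python3 -c "
from ov import *
ov('pics/o1.png',(350,260),28,[([.5303,-.0032,.0583],.025,(0,0,255)),([.5303,-.0032,.0663],.025,(0,255,0)),([.5298,-.0061,.022],.0265,(255,0,0))])
"
```

```text
(no output)
```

View pics/o1.png

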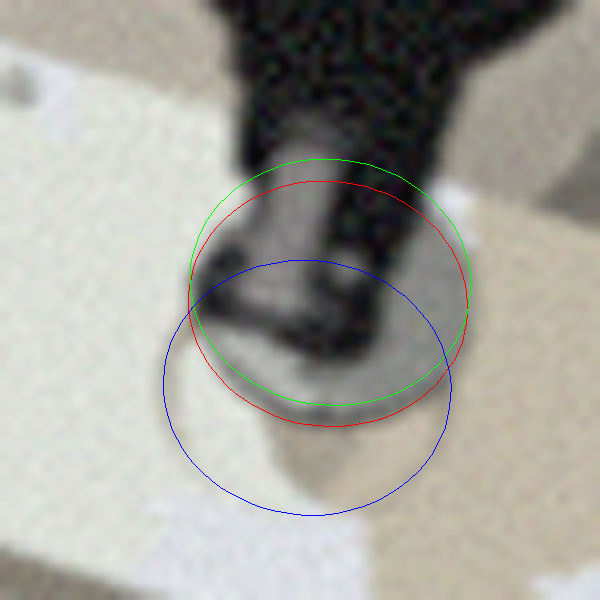

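```bash
python3 -c "
import ov
from h import *
im=cv2.imread('pics/scene0.png')[:,:,::-1]
ov.grab_frame=lambda n:im
ov.ov('pics/o2.png',(350,268),22,[([.5298,-.0061,.022],.0265,(255,0,0)),([.5298,-.0061,.015],.0265,(0,0,255)),([.5298,-.0061,.015],.003,(0,255,0))],1.6)
"
```

```text
(no output)
```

View pics/o2.png

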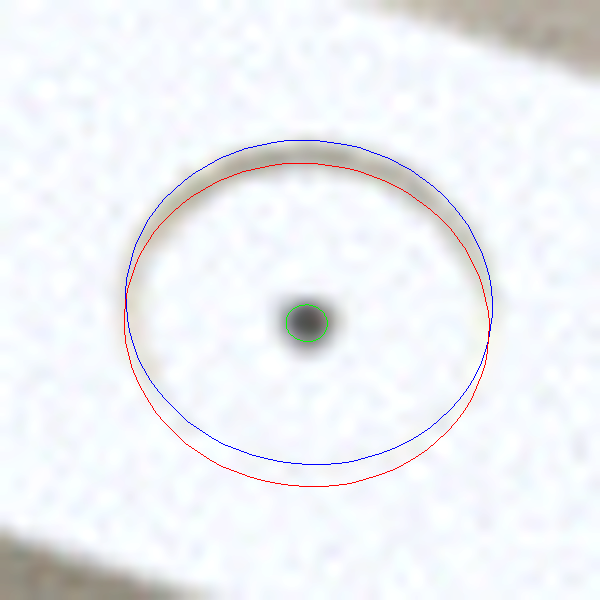

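```bash
python3 -c "
from h import *
to([.5308,-.0057,.052])"
```

```text
t 10.05 pos [ 0.5302 -0.0035  0.0825] jaw deg 20.48 toolx [ 0.001   0.0015 -1.    ] F [ 0.5  1.2 -1.9] w 0.0189
delta tool mm [30.5 -0.3  2.2]
```

>>> jog_arm(
  commands=[
    [7, -0.1, 1, 0, 0, 0],
    [8, 0, 0.5, 0, 0, 0],
    [8, 0, 0.3, 0, 0, 0],
    [6, 0, 0, 0, 0, 0],
    [0, 0, 0, 0, 0, 0],
    [0, 0, 0, 0, 0, 0],
  ],
)

```text
clock: 10.65
position: [0.5302, -0.0057, 0.0502]
tool_rot: [2.932, 1.57, 1.718]
force: [-0.2, -0.1, -1.4]
grip_width: 0.0186
```

```bash
python3 -c "
from ov import *
to([.5308,-.0057,.052])
p=observe()['position']; z=p[2]-.0242
ov('pics/o3.png',(350,260),28,[([p[0],p[1],z],.025,(0,0,255)),([p[0],p[1],z+.008],.025,(0,255,0)),([.530,-.0057,.022],.0265,(255,0,0))])
"
```

```text
t 10.65 pos [ 0.5302 -0.0057  0.0502] jaw deg 20.46 toolx [-2.0e-04  1.3e-03 -1.0e+00] F [-0.2 -0.1 -1.4] w 0.0186
delta tool mm [-1.8  0.5  0.2]
```

View pics/o3.png

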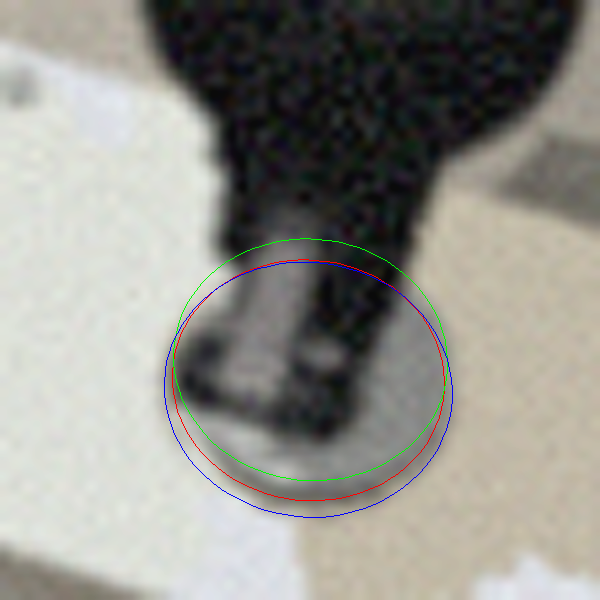

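>>> jog_arm(
  commands=[
    [2, 0.3, 0.1, 0, 0, 0],
    [2, 0, 0, 0, 0, 0],
    [2, 0, 0, 0, 0, 0],
    [0, 0, 0, 0, 0, 0],
  ],
)

```text
clock: 11.1
position: [0.5309, -0.0061, 0.0446]
tool_rot: [2.065, 1.57, 0.851]
force: [-2.5, -1.9, 1.2]
grip_width: 0.0187
```

```bash
python3 -c "
from h import *
to([.5305,-.0057,.0392])"
```

```text
t 11.1 pos [ 0.5309 -0.0061  0.0446] jaw deg 20.43 toolx [ 8.e-04  9.e-04 -1.e+00] F [-2.5 -1.9  1.2] w 0.0187
delta tool mm [ 5.4 -0.2 -0.5]
```

>>> jog_arm(
  commands=[
    [0, -0.6, 0.2, 0, 0, 0],
    [1.5, -0.2, 0, 0, 0, 0],
    [1.5, 0, 0, 0, 0, 0],
    [0, 0, 0, 0, 0, 0],
  ],
)

```text
clock: 11.5
position: [0.5301, -0.0068, 0.0414]
tool_rot: [1.965, 1.57, 0.751]
force: [-0.2, -1.0, -2.1]
grip_width: 0.019
```

```bash
python3 -c "
from h import *
to([.5305,-.0057,.0392])"
```

```text
t 11.5 pos [ 0.5301 -0.0068  0.0414] jaw deg 20.42 toolx [ 8.e-04  8.e-04 -1.e+00] F [-0.2 -1.  -2.1] w 0.019
delta tool mm [ 2.2  0.8 -0.8]
```

Force is back to weight only and the underside is about 17 mm up, so the disc is entering the recess. I'll keep going down.

>>> jog_arm(
  commands=[
    [1, 0, 0, 0, 0, 0],
    [1, 0, 0, 0, 0, 0],
    [0.6, 0, 0, 0, 0, 0],
    [0, 0, 0, 0, 0, 0],
  ],
)

```text
clock: 11.9
position: [0.5301, -0.0067, 0.0392]
tool_rot: [2.035, 1.57, 0.82]
force: [-0.3, -0.3, -1.7]
grip_width: 0.019
```

```bash
python3 -c "
from ov import *
to([.5305,-.0057,.0392])
p=observe()['position']; z=p[2]-.0242
ov('pics/o4.png',(350,260),28,[([p[0],p[1],z+.008],.025,(0,255,0)),([.530,-.0057,.022],.0265,(255,0,0))])
"
```

```text
t 11.9 pos [ 0.5301 -0.0067  0.0392] jaw deg 20.42 toolx [ 8.e-04  9.e-04 -1.e+00] F [-0.3 -0.3 -1.7] w 0.019
delta tool mm [ 0.   0.8 -0.8]
```

View pics/o4.png

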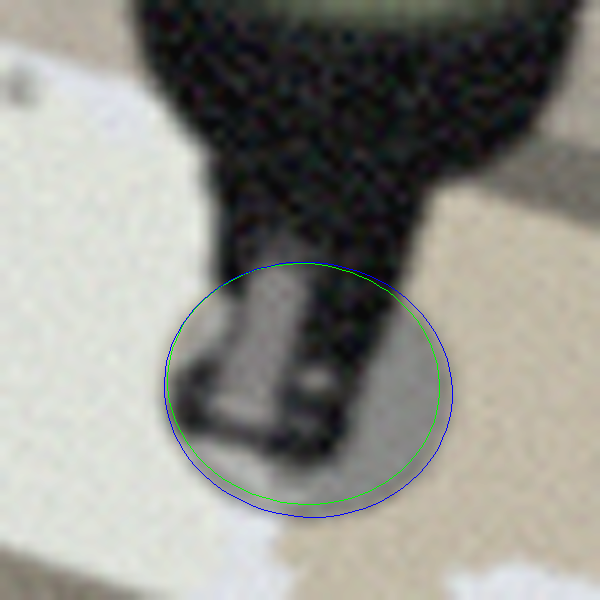

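>>> jog_arm(
  commands=[
    [0.6, 0, 0, 0, 0, 0],
    [0.6, 0, 0, 0, 0, 0],
    [0, 0, 0, 0, 0, 0],
  ],
)

```text
clock: 12.25
position: [0.53, -0.0067, 0.0393]
tool_rot: [1.967, 1.569, 0.753]
force: [-1.9, -0.2, -2.0]
grip_width: 0.0188
```

>>> jog_arm(
  commands=[
    [2, 0, 0, 0, 0, 0],
    [0, 0, 0, 0, 0, 0],
    [0, 0, 0, 0, 0, 0],
  ],
)

```text
clock: 12.55
position: [0.5301, -0.007, 0.0382]
tool_rot: [1.81, 1.569, 0.595]
force: [-0.9, -2.0, -0.8]
grip_width: 0.0186
```

>>> jog_arm(
  commands=[
    [0, 0, 0, 0, 0, 0],
    [0, 0, 0, 0, 0, 0],
    [0, 0, 0, 0, 0, 0],
    [0, 0, 0, 0, 0, 0],
  ],
  gripper=60,
)

```text
clock: 12.95
position: [0.5308, -0.0064, 0.038]
tool_rot: [1.705, 1.568, 0.49]
force: [0.5, -0.6, 0.7]
grip_width: 0.0653
```

```bash
python3 -c "
from ov import *
to([.5305,-.0057,.0392])
X=[.530,-.0062,.023]
ov('pics/o5.png',(350,260),28,[(X,.025,(0,255,0)),([.530,-.0057,.022],.0265,(255,0,0))])
"
```

```text
t 12.95 pos [ 0.5308 -0.0064  0.038 ] jaw deg 20.42 toolx [ 0.0028  0.0015 -1.    ] F [ 0.5 -0.6  0.7] w 0.0653
delta tool mm [-1.2 -0.1 -0.8]
```

View pics/o5.png

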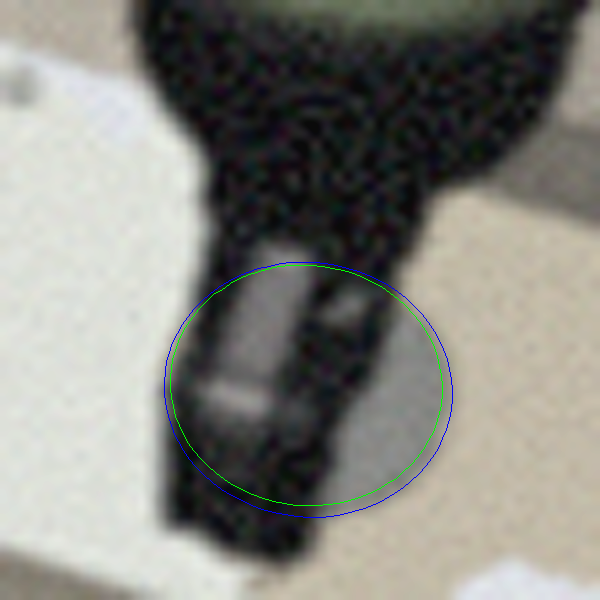

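>>> jog_arm(
  commands=[
    [-6, 0, 0, 0, 0, 0],
    [-12, 0, 0, 0, 0, 0],
    [-20, 0, 0, 0, 0, 0],
    [-20, 0, 0, 0, 0, 0],
    [-20, 0, 0, 0, 0, 0],
    [-20, 0, 0, 0, 0, 0],
    [-14, 0, 0, 0, 0, 0],
    [0, 0, 0, 0, 0, 0],
  ],
  gripper=30,
)

```text
clock: 13.8
position: [0.5306, -0.0067, 0.1604]
tool_rot: [1.561, 1.565, 0.346]
force: [0.1, -0.4, -0.4]
grip_width: 0.0753
```

```bash
python3 -c "
from ov import *
to([.5702,-.129,.16])
X=[.530,-.0060,.023]
ov('pics/o6.png',(350,260),28,[(X,.025,(0,255,0)),([.530,-.0060,.049],.01,(0,255,0)),([.530,-.0057,.022],.0265,(255,0,0))])
"
```

```text
t 13.8 pos [ 0.5306 -0.0067  0.1604] jaw deg 20.4 toolx [ 0.0057  0.002  -1.    ] F [ 0.1 -0.4 -0.4] w 0.0753
delta tool mm [  0.4  -5.5 128.4]
```

View pics/o6.png

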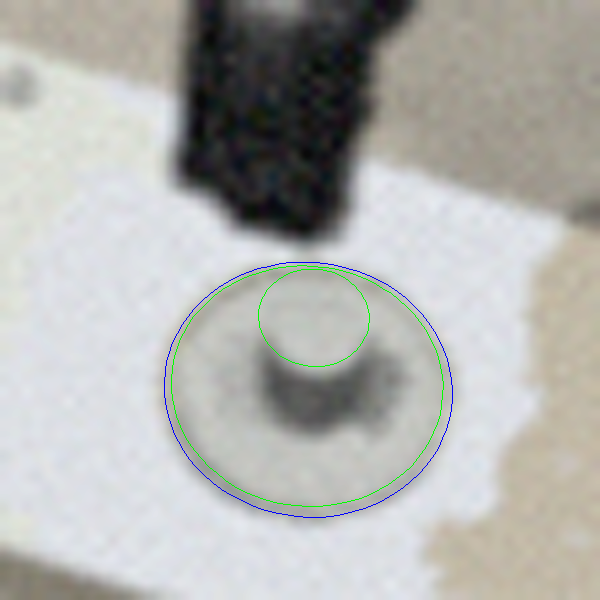

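The disc sits in the recess: its rim and boss match the model, with the plate about 1 mm proud. Next is the knob.

>>> jog_arm(
  commands=[
    [0, -0.4, 8, 0, 0, -0.006],
    [0, -0.6, 16, 0, 0, 0],
    [0, -0.8, 20, 0, 0, 0],
    [0, -0.8, 20, 0, 0, 0],
    [0, -0.8, 20, 0, 0, 0],
    [0, -0.8, 20, 0, 0, 0],
    [0, -0.6, 14, 0, 0, 0],
    [0, -0.2, 8, 0, 0, 0],
    [0, 0, 0, 0, 0, 0],
    [0, 0, 0, 0, 0, 0],
  ],
  gripper=0,
)

```text
clock: 14.85
position: [0.5686, -0.1339, 0.1542]
tool_rot: [-1.894, 1.559, -3.108]
force: [0.1, -0.2, 0.5]
grip_width: 0.0855
```

```bash
python3 -c "
from ov import *
to([.5702,-.129,.16])
"
```

```text
t 14.85 pos [ 0.5686 -0.1339  0.1542] jaw deg 20.44 toolx [-1.180e-02 -4.000e-04 -9.999e-01] F [ 0.1 -0.2  0.5] w 0.0855
delta tool mm [-5.9  3.2 -4.1]
```

>>> jog_arm(
  commands=[
    [0, 3.2, -4.1, 0, -0.004, 0.011],
    [0, 0, 0, 0, 0, 0],
    [0, 0, 0, 0, 0, 0],
  ],
)

```text
clock: 15.15
position: [0.5701, -0.1262, 0.1541]
tool_rot: [1.89, 1.57, 0.679]
force: [-1.1, -0.8, 0.4]
grip_width: 0.0853
```

```bash
python3 -c "
from ov import *
to([.5702,-.129,.099])
ov('pics/o7.png',(295,225),40,[([.5702,-.129,.12],.014,(0,255,0)),([.5702,-.129,.09],.014,(0,0,255)),([.5702,-.129,.078],.00975,(255,0,0))])
"
```

```text
t 15.15 pos [ 0.5701 -0.1262  0.1541] jaw deg 20.59 toolx [ 7.e-04  6.e-04 -1.e+00] F [-1.1 -0.8  0.4] w 0.0853
delta tool mm [55.1 -0.9  2.7]
```

View pics/o7.png

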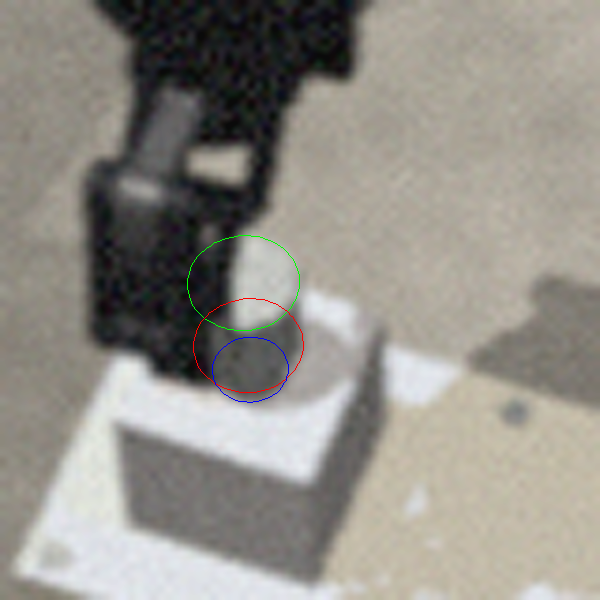

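>>> jog_arm(
  commands=[
    [6, -0.5, 1.4, 0, 0, 0],
    [10, -0.4, 1.2, 0, 0, 0],
    [10, 0, 0, 0, 0, 0],
    [8, 0, 0, 0, 0, 0],
    [4, 0, 0, 0, 0, 0],
    [0, 0, 0, 0, 0, 0],
  ],
)

```text
clock: 15.8
position: [0.5697, -0.1287, 0.1118]
tool_rot: [-2.891, 1.57, 2.181]
force: [0.7, -0.4, -0.8]
grip_width: 0.0857
```

```bash
python3 -c "
from ov import *
to([.5702,-.129,.099])
ov('pics/o8.png',(295,225),40,[([.5702,-.129,.12],.014,(0,255,0)),([.5702,-.129,.09],.014,(0,0,255)),([.5702,-.129,.078],.00975,(255,0,0))])
"
```

```text
t 15.8 pos [ 0.5697 -0.1287  0.1118] jaw deg 20.63 toolx [-6.e-04  9.e-04 -1.e+00] F [ 0.7 -0.4 -0.8] w 0.0857
delta tool mm [12.8  0.4  0.5]
```

View pics/o8.png

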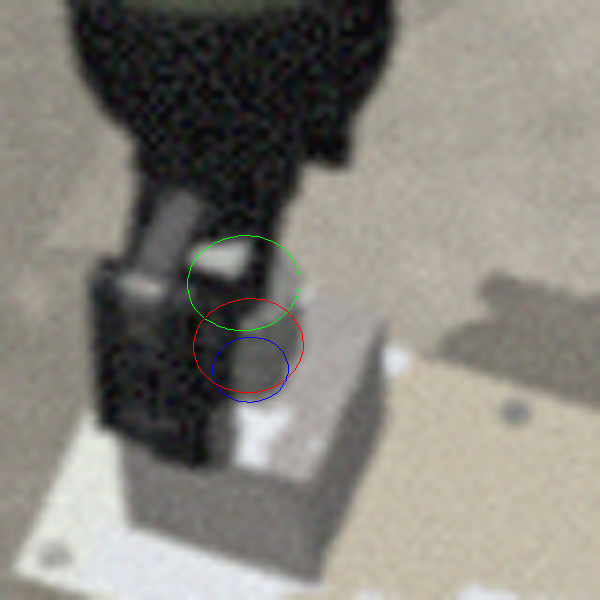

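>>> jog_arm(
  commands=[
    [5, 0.3, 0.3, 0, 0, 0],
    [5, 0, 0, 0, 0, 0],
    [2, 0, 0, 0, 0, 0],
    [0, 0, 0, 0, 0, 0],
  ],
)

```text
clock: 16.25
position: [0.5707, -0.129, 0.0998]
tool_rot: [1.905, 1.57, 0.694]
force: [1.1, -0.3, 0.1]
grip_width: 0.0851
```

>>> jog_arm(
  commands=[
    [0, 0, 0, 0, 0, 0],
    [0, 0, 0, 0, 0, 0],
    [0, 0, 0, 0, 0, 0],
    [0, 0, 0, 0, 0, 0],
    [0, 0, 0, 0, 0, 0],
    [0, 0, 0, 0, 0, 0],
    [0, 0, 0, 0, 0, 0],
  ],
  gripper=255,
  newtons=40,
)

```text
clock: 16.95
position: [0.5697, -0.1296, 0.1004]
tool_rot: [-2.306, 1.57, 2.766]
force: [-0.1, 1.5, -2.4]
grip_width: 0.026
```

```bash
python3 -c "
from ov import *
to([.5702,-.129,.099])
ov('pics/o9.png',(295,225),40,[([.5702,-.129,.12],.014,(0,255,0)),([.5702,-.129,.09],.014,(0,0,255))])
"
```

```text
t 16.95 pos [ 0.5697 -0.1296  0.1004] jaw deg 20.59 toolx [-7.e-04  3.e-04 -1.e+00] F [-0.1  1.5 -2.4] w 0.026
delta tool mm [ 1.4  0.7 -0.4]
```

View pics/o9.png

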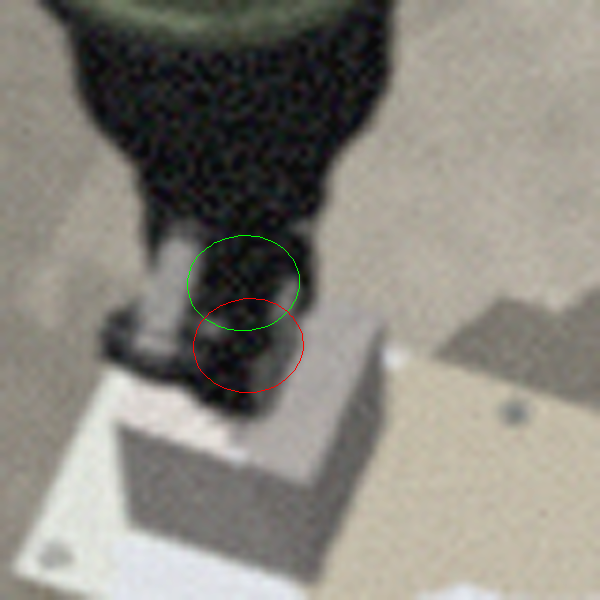

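>>> jog_arm(
  commands=[
    [-3, 0, 0, 0, 0, 0],
    [-3, 0, 0, 0, 0, 0],
    [-3, 0, 0, 0, 0, 0],
    [-3, 0, 0, 0, 0, 0],
    [0, 0, 0, 0, 0, 0],
    [0, 0, 0, 0, 0, 0],
  ],
)

```text
clock: 17.6
position: [0.5699, -0.1293, 0.1133]
tool_rot: [-2.77, 1.57, 2.302]
force: [0.3, 0.4, -2.6]
grip_width: 0.0259
```

```bash
python3 -c "
from h import *
to([.5697,-.1296,.1354])"
```

```text
t 17.6 pos [ 0.5699 -0.1293  0.1133] jaw deg 20.61 toolx [-4.e-04  4.e-04 -1.e+00] F [ 0.3  0.4 -2.6] w 0.0259
delta tool mm [-22.1  -0.3   0.2]
```

>>> jog_arm(
  commands=[
    [-3, 0, 0, 0, 0, 0],
    [-4, 0, 0, 0, 0, 0],
    [-4, 0, 0, 0, 0, 0],
    [-4, 0, 0, 0, 0, 0],
    [-3, 0, 0, 0, 0, 0],
    [-2, 0, 0, 0, 0, 0],
    [0, 0, 0, 0, 0, 0],
    [0, 0, 0, 0, 0, 0],
  ],
)

```text
clock: 18.4
position: [0.57, -0.1293, 0.1353]
tool_rot: [3.032, 1.57, 1.821]
force: [0.1, 0.7, -3.2]
grip_width: 0.0258
```

```bash
python3 -c "
from ov import *
to([.5697,-.1296,.1354])
ov('pics/o10.png',(295,225),40,[([.5702,-.129,.155],.014,(0,255,0)),([.5702,-.129,.125],.014,(0,0,255)),([.5702,-.129,.078],.009,(255,0,0))],1.8)
"
```

```text
t 18.4 pos [ 0.57   -0.1293  0.1353] jaw deg 20.61 toolx [-1.e-04  4.e-04 -1.e+00] F [ 0.1  0.7 -3.2] w 0.0258
delta tool mm [-0.1 -0.4  0.2]
```

View pics/o10.png

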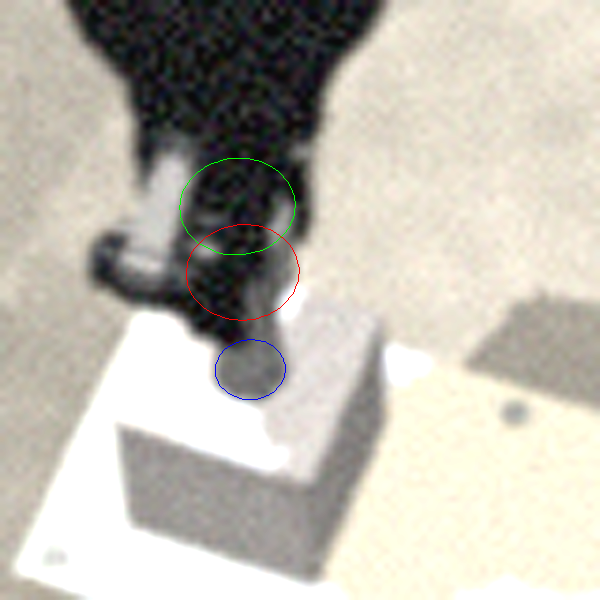

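>>> jog_arm(
  commands=[
    [0, 0, 0, 0, 0, 0],
    [0, 0, 0, 0, 0, 0],
    [0, 0, 0, 0, 0, 0],
  ],
)

```text
clock: 18.75
position: [0.5698, -0.1293, 0.1349]
tool_rot: [-2.557, 1.57, 2.515]
force: [-0.7, 0.3, -3.9]
grip_width: 0.026
```

```bash
python3 -c "
from ov import *
to([.57,-.1293,.1354])
ov('pics/a.png',(292,232),16,[],1.8)
ov('pics/b.png',(350,260),28,[([.53,-.006,.023],.025,(0,255,0)),([.53,-.006,.049],.01,(0,255,0))],1.3)
cv2.imwrite('pics/o11.png',cv2.resize(np.hstack([cv2.imread('pics/a.png'),cv2.imread('pics/b.png')]),(800,400)))
"
```

```text
t 18.75 pos [ 0.5698 -0.1293  0.1349] jaw deg 20.61 toolx [-7.e-04  5.e-04 -1.e+00] F [-0.7  0.3 -3.9] w 0.026
delta tool mm [-0.5  0.2  0.1]
```

View pics/o11.png

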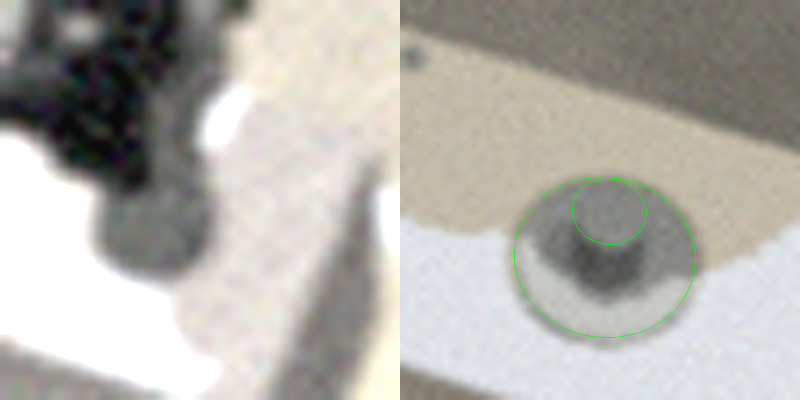

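The left crop shows bare shaft running down to the mouth, with the ring not yet clear of it. The right crop shows the disc seated and matching the model. I'm handing in.

```bash
python3 -c "
from h import *
print(bot.job_done()); to([.57,-.1293,.1354])"
```

```text
the job is handed in; nothing more can be done
None
the job is handed in; nothing more can be done
```

The round disc is down in the seat and released. The arm is gripping the knob with the rod drawn up about 34.5 mm. I handed the job in at about 18.9 s; no verdict is reported.

**Disc:** In the last picture its rim and boss match a model of the disc fully home (plate about 1 mm proud) to about a millimetre. This rests on the scene camera alone, because the arm blocked the top camera at the seat.

**Rod:** The TCP rose from z = 0.1004 to 0.1349 m. The finger opening stayed at 26 mm, so I saw no sign of slip. Side force was under 1 N, with 3 to 4 N downward, which fits the rod's weight. The tool was within 0.001 rad of vertical.

**What I could not confirm:** The ring mark was not visible above the barrel's mouth in the last crop. The drawn height therefore comes from the arm's travel, not from seeing the mark.

**Left alone:** I did not knowingly touch the square blank, white jar, tub, spatula or the look-alikes. I did not measure their positions again at the end.

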